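Find the stop button that still snaps

TASK

Three latching stop-button stations from the old roller door stand on the bench and only one still works. Press their buttons slowly and gently, one after another, until you feel one snap over; that one stays in. Then set that station down flat, button up and still in, in the middle of the shallow steel tray. The ones that stay soft are rejects: leave them standing where they are.

Things in the scene. Friction and masses are not known exactly. Their poses are not given: they have to be found in the camera images.
- station_a: one of three identical-looking loose button stations: grey box 110 (own x) x 54 (own y) x 48 mm tall, about 0.4 kg; collar 50 mm across, 7 mm high, and round black button cap in the middle of its top; black cable stub on the +x end. Origin: centre of the underside. Grip across the 54 mm. Which one works differs inside only; they swap places between runs
- cap_a (a point): centre of the top of the black button cap (36 mm across) of station_a: 68 mm above the station's underside when released, moving down with the cap
- button_a (a joint): button travel of station_a, m: 0 released, 0.009 at its stop. A working button resists up to about 10 N some 3 to 4 mm down, yields, then (about 7 mm down) snaps over by itself and stays in at 9 mm. A worn one only climbs steadily from 1.5 N, to about 7 or 12 N at the stop, with no drop in force, and springs back when let go
- station_b: one of three identical-looking loose button stations: grey box 110 (own x) x 54 (own y) x 48 mm tall, about 0.4 kg; collar 50 mm across, 7 mm high, and round black button cap in the middle of its top; black cable stub on the +x end. Origin: centre of the underside. Grip across the 54 mm. Which one works differs inside only; they swap places between runs
- cap_b (a point): centre of the top of the black button cap (36 mm across) of station_b: 68 mm above the station's underside when released, moving down with the cap
- button_b (a joint): button travel of station_b, m: 0 released, 0.009 at its stop. A working button resists up to about 10 N some 3 to 4 mm down, yields, then (about 7 mm down) snaps over by itself and stays in at 9 mm. A worn one only climbs steadily from 1.5 N, to about 7 or 12 N at the stop, with no drop in force, and springs back when let go
- station_c: one of three identical-looking loose button stations: grey box 110 (own x) x 54 (own y) x 48 mm tall, about 0.4 kg; collar 50 mm across, 7 mm high, and round black button cap in the middle of its top; black cable stub on the +x end. Origin: centre of the underside. Grip across the 54 mm. Which one works differs inside only; they swap places between runs
- cap_c (a point): centre of the top of the black button cap (36 mm across) of station_c: 68 mm above the station's underside when released, moving down with the cap
- button_c (a joint): button travel of station_c, m: 0 released, 0.009 at its stop. A working button resists up to about 10 N some 3 to 4 mm down, yields, then (about 7 mm down) snaps over by itself and stays in at 9 mm. A worn one only climbs steadily from 1.5 N, to about 7 or 12 N at the stop, with no drop in force, and springs back when let go
- tray: shallow fixed steel tray, 180 mm (own x) by 140 mm (own y) outside, rim 14 mm high, walls and floor 5 mm thick. Origin: centre of the underside, on the bench
- tray_in (a point): centre of the tray's inner floor, 5 mm above the bench

How it is judged:
On the way, in this order (a step that is already met when the one before it is completed fails the run):
1. a button has snapped over and stays in (over 7 mm) with nothing touching it (((value of joint button_a above 0.007 m and contact force between button_a and anything else below 0.05 N) or (value of joint button_b above 0.007 m and contact force between button_b and anything else below 0.05 N) or (value of joint button_c above 0.007 m and contact force between button_c and anything else below 0.05 N))), for 0.3 s.
2. the station whose button stays in stands flat in the tray (((value of joint button_a above 0.007 m and horizontal distance between station_a and tray_in below 0.05 m and z of station_a in the frame of tray_in between -0.003 and 0.004 m and angle between station_a's own z axis and vertical below 0.06 rad and height (world z) of cap_a above 0.04 m) or (value of joint button_b above 0.007 m and horizontal distance between station_b and tray_in below 0.05 m and z of station_b in the frame of tray_in between -0.003 and 0.004 m and angle between station_b's own z axis and vertical below 0.06 rad and height (world z) of cap_b above 0.04 m) or (value of joint button_c above 0.007 m and horizontal distance between station_c and tray_in below 0.05 m and z of station_c in the frame of tray_in between -0.003 and 0.004 m and angle between station_c's own z axis and vertical below 0.06 rad and height (world z) of cap_c above 0.04 m))), for 0.2 s.
At the end, for the whole second after the job is handed in: the station whose button has snapped over stands flat (within 0.06 rad), button up and still in (over 7 mm), at rest on the tray's floor, its middle within 50 mm of the tray's; the other two stand upright within 50 mm of where they started (((value of joint button_a above 0.007 m and horizontal distance between station_a and tray_in below 0.05 m and z of station_a in the frame of tray_in between -0.003 and 0.004 m and angle between station_a's own z axis and vertical below 0.06 rad and height (world z) of cap_a above 0.04 m and linear speed of station_a below 0.02 m/s and distance of each of station_b, station_c from where it was at the start of the episode below 0.05 m and angle between each of station_b, station_c's own z axis and vertical below 0.1 rad) or (value of joint button_b above 0.007 m and horizontal distance between station_b and tray_in below 0.05 m and z of station_b in the frame of tray_in between -0.003 and 0.004 m and angle between station_b's own z axis and vertical below 0.06 rad and height (world z) of cap_b above 0.04 m and linear speed of station_b below 0.02 m/s and distance of each of station_a, station_c from where it was at the start of the episode below 0.05 m and angle between each of station_a, station_c's own z axis and vertical below 0.1 rad) or (value of joint button_c above 0.007 m and horizontal distance between station_c and tray_in below 0.05 m and z of station_c in the frame of tray_in between -0.003 and 0.004 m and angle between station_c's own z axis and vertical below 0.06 rad and height (world z) of cap_c above 0.04 m and linear speed of station_c below 0.02 m/s and distance of each of station_a, station_b from where it was at the start of the episode below 0.05 m and angle between each of station_a, station_b's own z axis and vertical below 0.1 rad))); the robot touches nothing.
It fails at once if a station whose button is not snapped over is lifted (more than 30 mm) or put in the tray ((not (value of joint button_a above 0.007 m) and (height (world z) of station_a above 0.03 m or horizontal distance between station_a and tray_in below 0.06 m)) or (not (value of joint button_b above 0.007 m) and (height (world z) of station_b above 0.03 m or horizontal distance between station_b and tray_in below 0.06 m)) or (not (value of joint button_c above 0.007 m) and (height (world z) of station_c above 0.03 m or horizontal distance between station_c and tray_in below 0.06 m))).
It fails at once if a button is rammed (more than 40 N on its cap) (contact force between any of button_a, button_b, button_c and anything else above 40 N).
It also fails if it takes over 72 s, if anything falls off the work surface, if the arm or the gripper's body presses on something with over 40 N, if the wrist force passes 120 N, or if a joint passes its speed limit or range.

ROBOT

A 6-joint arm with a two-finger parallel gripper is mounted at the origin on the work surface. World frame = base frame: x ahead of the robot, y to its left, z up, the work surface at z = 0. Lengths are in m, angles in rad, forces in N, time in s.
With the tool pointing down it reaches from about 0.25 to 0.725 m from the base axis. Payload 4 kg.
Tool frame: the origin (TCP) lies at the centre of the arm's flange, where the gripper is bolted on; the fingertips stand 173 mm ahead of it and the grasp point (between the pads) lies 155 mm ahead of it; x points along the fingers, z is the direction in which the jaws open and shut, and the axes are right-handed (so a half turn about x gives the same grasp; the last joint's range is limited). The gripper opens to 85 mm and grips with 20 to 120 N. Pads are 22 mm wide; open, the fingers measure 114 mm over their backs; the gripper's body (76 mm by 85 mm) begins 54 mm behind the grasp point. The pads swing forward as they close: fully open they stand 13 mm farther back than shut.
Start: joints at [-1.253, 0.241, 0.005, 1.335, 0, 1.571], TCP at [0.156, -0.475, 0.405] pointing down, gripper open.
Joint ranges: [-2.72, 2.72], [-1.05, 1.87], [-1.09, 1.28], [-1.99, 2.15], [-1.42, 1.44], [-3.14, 3.14]. Speed limits (rad/s): [2.79, 2.79, 3.14, 3.14, 3.14, 3.14].

INTERFACE

Orientations are given as a unit quaternion [x, y, z, w].
In Python, from workcell import bot gives the robot as it stands.
- The arm moves only by the tool arm_command, never from a script. Its argument "moves" is one flat list of numbers, 7 for each row, row after row: the shift along the tool's x, y, z in m, then the turn, a rotation vector about the tool's x, y, z in rad, then the closure, from -1 (fully open) to 1 (shut). A call has 1 to 20 rows; each row shifts and turns the pose as measured when the row begins, along the tool's axes as they then stand; what a row does not reach is not made up. A row lasts 1/12 s, in which the tool goes at most 41.7 mm and 7.16 degrees, less where a joint would pass 70% of its speed; a pose out of reach is approached as far as the arm can. A call with a gripper value outside its range is refused whole. The fingers move at their own pace and stop on an object; the grip force is fixed at half the most. Time passes only in rows, so rows that do not move let the fingers close. It gives the time, the measured TCP pose, the force and the opening at its end, in the units of the state.
- bot.get_obs(): the state, without advancing time (a new reading comes with each control period).
- bot.camera(name): name is "scene" or "top"; returns the picture (420x560x3 uint8, red, green, blue); there is no depth.
- bot.get_calibration(name): a dict with "mtx" (3x3 intrinsics, pixels), "dist" ([k1, k2, p1, p2, k3] as OpenCV has them; the pictures are not rectified), "world_from_camera" (4x4, takes a point from camera to world coordinates). Camera axes: x right, y up, looking along -z (the intrinsics and any distortion apply to the point x, -y, -z); pixel columns grow to the right and rows downward; lengths in m; the calibration is good to about 2 mm. A picture is of the moment at which its call begins. get_calibration takes no time and is no camera call.
- bot.job_done(): hands the job in, once; it reports no verdict.
The state is a dict: "clock": time; "joint_pos": joint angles; "joint_vel": joint speeds; "tau": joint torques, N m; "eef_pos": TCP position; "tool_rot": TCP orientation; "ft_force": force on the tool from outside, world axes, zero at the start; "ft_torque": the same for the moment, N m; "grip_width": finger opening in m.
Only numpy, scipy, OpenCV 4.12 (cv2) and the standard library are available. Lean on these libraries where they do the work, as an engineer would, in place of code of your own. Each camera call takes 0.05 s, during which the arm holds its last target.

## Working session

There is one attempt and no reset: what is moved stays moved. The work goes in short steps, Python scripts to look and compute and a tool call to move; the robot and the scene stay as the last step left them, time stands still between calls to the robot, and variables do not carry over. Pictures are saved under pics/ and viewed, and the job is handed in when it is done.

Besides the shell and the picture viewer there is one more tool, called after ">>>" in YAML: its name, and indented under it one key for each argument. arm_command: Moves the arm, as the interface text tells. Its arguments: {"type":"object","properties":{"moves":{"type":"array"}},"required":["moves"]}

```bash
mkdir -p pics; ls
python3 - <<'E'
from workcell import bot
import cv2
o=bot.get_obs()
for k,v in o.items(): print(k,v)
for n in ["scene","top"]:
    c=bot.get_calibration(n); print(n,c)
    cv2.imwrite(f"pics/{n}0.png",bot.camera(n)[:,:,::-1])
E
```

```text
pics
clock 0.0
joint_pos [-1.25301913e+00  2.41415436e-01  3.73658125e-03  1.33519790e+00
 -1.19842570e-06  1.57079411e+00]
joint_vel [ 0.00109126 -0.0007157  -0.00029209  0.00036521 -0.00215822  0.00051727]
tau [ 9.37795921e-04 -3.72316790e+01  2.52408350e+01  1.69393880e-02
  3.10802388e-04 -6.82482337e-06]
eef_pos [ 0.15614502 -0.47471463  0.40381607]
tool_rot [ 0.41502148  0.57340857 -0.41415964  0.57221638]
ft_force [-0.0977338   0.46235673 -0.36762668]
ft_torque [0.00099955 0.01625352 0.0064681 ]
grip_width 0.08539947650129014
scene {'mtx': array([[432.10859813,   0.        , 277.58545882],
       [  0.        , 432.10859813, 215.30536035],
       [  0.        ,   0.        ,   1.        ]]), 'dist': array([-0.14029361,  0.        ,  0.        ,  0.        ,  0.        ]), 'world_from_camera': array([[ 0.185398  , -0.67134789,  0.71757898,  1.24111801],
       [ 0.98249382,  0.11307015, -0.14805755, -0.1220719 ],
       [ 0.01826136,  0.73246648,  0.68055814,  0.72520482],
       [ 0.        ,  0.        ,  0.        ,  1.        ]])}
top {'mtx': array([[457.22879317,   0.        , 280.04149055],
       [  0.        , 457.22879317, 208.74958734],
       [  0.        ,   0.        ,   1.        ]]), 'dist': array([0.04553169, 0.        , 0.        , 0.        , 0.        ]), 'world_from_camera': array([[ 0.00588435,  0.99546535, -0.09494268,  0.45102317],
       [-0.99985174,  0.00432054, -0.01666827, -0.00992427],
       [-0.01618249,  0.09502669,  0.99534318,  1.03206642],
       [ 0.        ,  0.        ,  0.        ,  1.        ]])}
```

View pics/scene0.png

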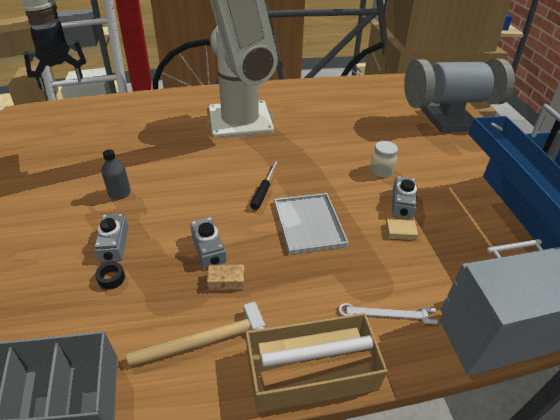

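View pics/top0.png

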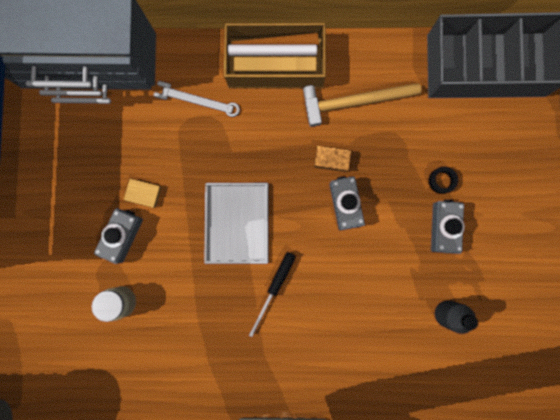

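The top view shows three stations, with caps near (112,236), (348,202) and (452,226), and the tray near (237,223). Small loose objects stand next to each station.

```bash
cat > h.py <<'E'
import numpy as np, cv2
from workcell import bot
def ray(n,uv):
    c=bot.get_calibration(n)
    p=cv2.undistortPoints(np.array(uv,float).reshape(-1,1,2),c["mtx"],c["dist"]).reshape(-1,2)
    T=c["world_from_camera"]
    d=np.c_[p[:,0],-p[:,1],-np.ones(len(p))]@T[:3,:3].T
    return T[:3,3],d
def onz(n,uv,z):
    o,d=ray(n,uv); return o+d*((z-o[2])/d[:,2])[:,None]
def two(uvA,uvB):
    o1,d1=ray("top",[uvA]);o2,d2=ray("scene",[uvB]);d1=d1[0];d2=d2[0]
    t=np.linalg.lstsq(np.c_[d1,-d2],o2-o1,rcond=None)[0]
    a=o1+t[0]*d1;b=o2+t[1]*d2
    return (a+b)/2,np.linalg.norm(a-b)
E
python3 - <<'E'
import cv2,numpy as np
from h import *
im=cv2.imread("pics/top0.png"); sc=cv2.imread("pics/scene0.png")
def blob(img,c,r,thr):
    x0,y0=c[0]-r,c[1]-r
    p=img[y0:y0+2*r,x0:x0+2*r]; m=(p.max(2)<thr).astype(np.uint8)
    n,l,s,ce=cv2.connectedComponentsWithStats(m)
    i=1+np.argmin([np.linalg.norm(ce[k]-r)+ (99 if s[k,4]<30 else 0) for k in range(1,n)])
    return ce[i]+[x0,y0],s[i]
for t,s in [((112,236),(408,186)),((348,202),(206,231)),((452,226),(109,227))]:
    a=blob(im,t,16,50);b=blob(sc,s,16,50)
    print(a,b,onz("top",[a[0]],.068),onz("scene",[b[0]],.066),two(a[0],b[0]))
m=np.hstack([cv2.resize(im[160:280,a:a+100],None,fx=5,fy=5,interpolation=cv2.INTER_CUBIC)[:, :] for a in (70,)]+[cv2.resize(im[150:270,300:400],None,fx=5,fy=5,interpolation=cv2.INTER_CUBIC)])
cv2.imwrite("pics/z1.png",cv2.resize(m,(800,480)))
m=np.hstack([cv2.resize(im[160:280,400:500],None,fx=5,fy=5,interpolation=cv2.INTER_CUBIC),cv2.resize(im[163:283,187:287],None,fx=5,fy=5,interpolation=cv2.INTER_CUBIC)])
cv2.imwrite("pics/z2.png",cv2.resize(m,(800,480)))
m=np.hstack([cv2.resize(sc[y:y+80,x:x+65],None,fx=4,fy=4,interpolation=cv2.INTER_CUBIC) for x,y in((375,160),(175,200),(80,200))])
cv2.imwrite("pics/z3.png",m)
E
```

```text
(array([112.59322034, 235.08474576]), array([  9,   9,  16,  13, 177], dtype=int32)) (array([407.07377049, 185.35245902]), array([  9,  10,  13,  12, 122], dtype=int32)) [[0.4857304  0.35863244 0.068     ]] [[0.49215808 0.358424   0.066     ]] (array([0.48610889, 0.36187071, 0.06062732]), np.float64(0.0008133241655120752))
(array([349.08284024, 201.47928994]), array([ 10,   9,  15,  14, 169], dtype=int32)) (array([205.81395349, 229.47093023]), array([  9,   8,  15,  14, 172], dtype=int32)) [[ 0.55905631 -0.13967186  0.068     ]] [[ 0.56450724 -0.14025096  0.066     ]] (array([ 0.55979938, -0.14046575,  0.06143233]), np.float64(0.00017918662306145116))
(array([453.35106383, 226.15957447]), array([  9,   9,  17,  15, 188], dtype=int32)) (array([108.2519084 , 224.83969466]), array([  7,   7,  16,  14, 131], dtype=int32)) [[ 0.50809768 -0.35527589  0.068     ]] [[ 0.51421394 -0.35455223  0.066     ]] (array([ 0.5084983 , -0.3570302 ,  0.06105251]), np.float64(0.0013828525485930672))
```

View pics/z1.png

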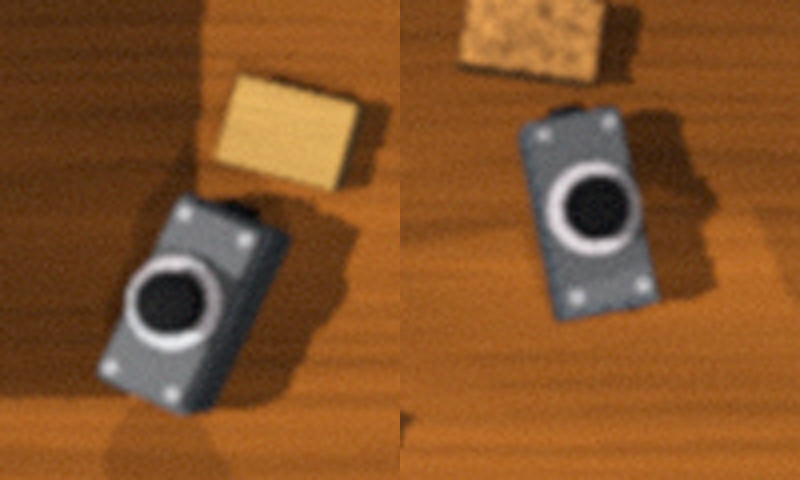

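View pics/z2.png

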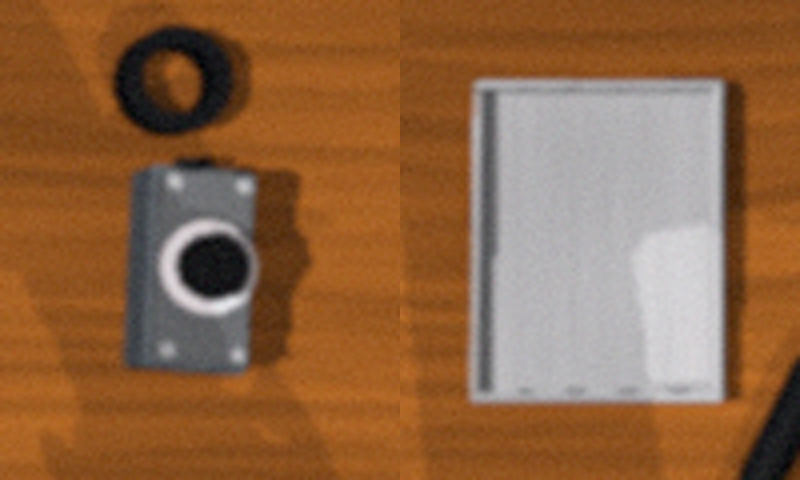

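View pics/z3.png

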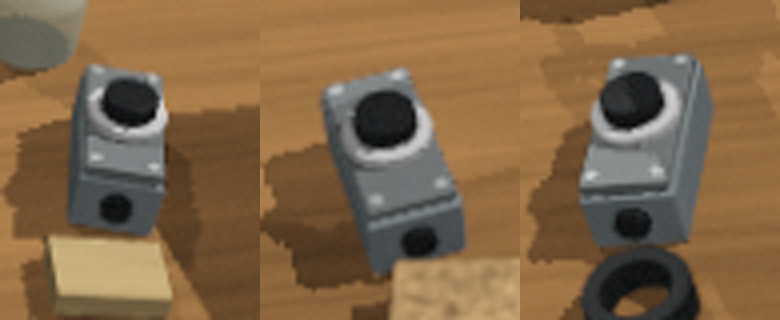

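The zoomed crops show each box's four bright screws and the tray's outer rim corners. The cable stubs point away from the robot. From these I work out yaw and centres.

Run:
```python
from h import *
S={'L':(np.array([(185,213),(245,240),(110,368),(172,394)])/4+[70,160]),
'M':(np.array([(543,134),(609,121),(577,297),(644,285)])-[400,0])/4+[300,150],
'R':np.array([(175,181),(244,186),(167,349),(238,355)])/4+[400,160]}
for k,p in S.items():
    w=onz("top",p,.049)[:,:2]; c=w.mean(0); d=(w[0]+w[1]-w[2]-w[3])/2
    print(k,c,np.linalg.norm(d),"yaw",np.arctan2(d[1],d[0]), np.linalg.norm(w[0]-w[1]))
t=(np.array([(473,80),(725,80),(727,402),(471,402)])-[400,0])/4+[187,163]
w=onz("top",t,.014)[:,:2]; print(w.mean(0)); print(w); print(np.arctan2(*((w[0]+w[1]-w[2]-w[3])[::-1])))
from scipy.spatial.transform import Rotation as R
print(R.from_quat(bot.get_obs()["tool_rot"]).as_matrix().round(3))
```

```text
L [0.48479813 0.36163349] 0.09042154039941011 yaw -0.4095743812664762 0.03582383470544111
M [ 0.55956815 -0.1405009 ] 0.09032046692317021 yaw 0.19830974264927567 0.03635014088448371
R [ 0.5077457  -0.35812393] 0.08985058256203257 yaw -0.07125198434261865 0.03615580947910804
[0.51598792 0.10359581]
[[0.60565441 0.17592267]
 [0.60620855 0.03399715]
 [0.42641655 0.03137881]
 [0.42567216 0.17308459]]
0.015165067681654652
[[-0.001  0.95   0.312]
 [ 0.002  0.312 -0.95 ]
 [-1.     0.    -0.002]]
```

>>> arm_command:
  moves: [0, 0.037, 0, 0, 0, 0, 1, 0, 0.037, 0, 0, 0, 0, 1, 0, 0.037, 0, 0, 0, 0, 1, 0, 0.037, 0, 0, 0, 0, 1, 0, 0.037, 0, 0, 0, 0, 1, 0, 0.037, 0, 0, 0, 0, 1, 0, 0.037, 0, 0, 0, 0, 1, 0, 0.037, 0, 0, 0, 0, 1, 0, 0.037, 0, 0, 0, 0, 1, 0, 0.037, 0, 0, 0, 0, 1, 0, 0, 0, 0.1, 0, 0, 1, 0, 0, 0, 0.1, 0, 0, 1, 0, 0, 0, 0.1, 0, 0, 1, 0, 0, 0, 0.1, 0, 0, 1, 0, 0, 0, 0, 0, 0, 1]

```text
clock: 1.35
eef_pos: [0.5251, -0.353, 0.3896]
tool_rot: [-0.525, -0.481, 0.526, -0.466]
ft_force: [-0.5, 0.1, -0.1]
grip_width: -0.0
```

```bash
cat >> h.py <<'E'
from scipy.spatial.transform import Rotation as R
def delta(p,yaw):
    o=bot.get_obs(); A=R.from_quat(o["tool_rot"])
    ty=np.array([np.cos(yaw),np.sin(yaw),0]); tx=np.array([0,0,-1.]); tz=np.cross(tx,ty)
    B=R.from_matrix(np.c_[tx,ty,tz])
    r=(A.inv()*B).as_rotvec()
    print("now",o["eef_pos"].round(4),"shift",A.inv().apply(np.array(p)-o["eef_pos"]).round(4),"rot",r.round(4),"F",o["ft_force"].round(2),"q",o["joint_pos"].round(2))
E
python3 -c "
from h import *
delta([.508,-.3575,.25],-.071)"
```

```text
now [ 0.5251 -0.353   0.3896] shift [ 0.1398 -0.0141  0.008 ] rot [-0.0337 -0.0129  0.0172] F [-0.51  0.08 -0.12] q [-0.59  0.53  0.39  1.45  0.    2.65]
```

>>> arm_command:
  moves: [0.03, -0.003, 0.002, -0.008, -0.003, 0.004, 1, 0.03, -0.003, 0.002, -0.008, -0.003, 0.004, 1, 0.03, -0.003, 0.002, -0.008, -0.003, 0.004, 1, 0.03, -0.003, 0.002, -0.008, -0.003, 0.004, 1, 0, 0, 0, 0, 0, 0, 1]

```text
clock: 1.77
eef_pos: [0.5113, -0.3591, 0.2666]
tool_rot: [0.514, 0.484, -0.514, 0.487]
ft_force: [-2.0, 0.9, -1.7]
grip_width: -0.0
```

```bash
python3 -c "
from h import *
delta([.508,-.3575,.241],-.071)"
```

```text
now [ 0.5113 -0.3591  0.2666] shift [ 0.0256 -0.0035 -0.0015] rot [ 0.0138  0.0017 -0.0032] F [-2.    0.9  -1.68] q [-0.61  0.57  0.13  1.13  0.    2.59]
```

>>> arm_command:
  moves: [0.01, -0.0015, -0.001, 0.007, 0.001, -0.002, 1, 0.006, -0.0015, -0.0005, 0.007, 0, 0, 1, 0, 0, 0, 0, 0, 0, 1]

```text
clock: 2.02
eef_pos: [0.5077, -0.3576, 0.2504]
tool_rot: [-0.517, -0.483, 0.517, -0.482]
ft_force: [-0.4, 0.6, 0.7]
grip_width: -0.0
```

```bash
python3 -c "
from h import *
delta([.508,-.3575,.241],-.071)"
```

```text
now [ 0.5077 -0.3576  0.2504] shift [ 0.0094  0.0003 -0.0001] rot [ 0.0025 -0.0014  0.0017] F [-0.43  0.58  0.66] q [-0.61  0.58  0.1   1.1   0.    2.6 ]
```

Positioning is good. I go down to just above contact, then press in 1 mm steps.

>>> arm_command:
  moves: [0.004, 0, 0, 0, 0, 0, 1, 0.003, 0, 0, 0, 0, 0, 1, 0, 0, 0, 0, 0, 0, 1, 0, 0, 0, 0, 0, 0, 1]

```text
clock: 2.35
eef_pos: [0.5095, -0.3587, 0.2477]
tool_rot: [0.517, 0.481, -0.516, 0.485]
ft_force: [0.2, 0.2, 0.7]
grip_width: 0.0
```

>>> arm_command:
  moves: [0.001, 0, 0, 0, 0, 0, 1, 0.001, 0, 0, 0, 0, 0, 1, 0.001, 0, 0, 0, 0, 0, 1]

```text
clock: 2.6
eef_pos: [0.5105, -0.3591, 0.2468]
tool_rot: [0.517, 0.48, -0.515, 0.487]
ft_force: [-0.1, 0.7, 0.5]
grip_width: 0.0003
```

>>> arm_command:
  moves: [0.001, 0, 0, 0, 0, 0, 1]

```text
clock: 2.68
eef_pos: [0.5106, -0.3591, 0.246]
tool_rot: [0.517, 0.48, -0.515, 0.487]
ft_force: [0.3, -0.5, 0.0]
grip_width: -0.0001
```

>>> arm_command:
  moves: [0.001, 0, 0, 0, 0, 0, 1]

```text
clock: 2.77
eef_pos: [0.5106, -0.3592, 0.2451]
tool_rot: [0.517, 0.48, -0.515, 0.487]
ft_force: [0.8, 0.4, 0.1]
grip_width: -0.0
```

>>> arm_command:
  moves: [0.0015, -0.001, 0, 0, 0, 0, 1, 0.0015, -0.001, 0, 0, 0, 0, 1]

```text
clock: 2.93
eef_pos: [0.5087, -0.359, 0.2419]
tool_rot: [0.517, 0.48, -0.515, 0.487]
ft_force: [-1.1, -0.2, -0.5]
grip_width: 0.0001
```

```bash
python3 -c "
from h import *
delta([.508,-.3575,.241],-.071)"
```

```text
now [ 0.5087 -0.359   0.2419] shift [ 0.0008 -0.0008 -0.0015] rot [ 0.0054  0.0052 -0.0095] F [-1.1  -0.2  -0.51] q [-0.61  0.58  0.09  1.06  0.    2.59]
```

>>> arm_command:
  moves: [0.0015, -0.0005, -0.001, 0.004, 0.004, -0.007, 1]

```text
clock: 3.02
eef_pos: [0.5085, -0.3585, 0.2408]
tool_rot: [0.517, 0.48, -0.517, 0.484]
ft_force: [2.2, -2.0, 5.3]
grip_width: -0.0003
```

>>> arm_command:
  moves: [0.001, 0, 0, 0, 0, 0, 1]

```text
clock: 3.1
eef_pos: [0.5085, -0.3585, 0.2404]
tool_rot: [0.518, 0.48, -0.517, 0.484]
ft_force: [-1.9, 1.7, 6.3]
grip_width: 0.0001
```

>>> arm_command:
  moves: [0.001, 0, 0, 0, 0, 0, 1]

```text
clock: 3.18
eef_pos: [0.5085, -0.3585, 0.2403]
tool_rot: [0.518, 0.48, -0.517, 0.484]
ft_force: [-2.5, 0.7, 6.3]
grip_width: 0.0001
```

>>> arm_command:
  moves: [0.001, 0, 0, 0, 0, 0, 1]

```text
clock: 3.27
eef_pos: [0.5084, -0.3585, 0.2403]
tool_rot: [0.518, 0.48, -0.517, 0.484]
ft_force: [-2.2, 1.2, 6.2]
grip_width: 0.0001
```

>>> arm_command:
  moves: [0.001, 0, 0, 0, 0, 0, 1]

```text
clock: 3.35
eef_pos: [0.5083, -0.3584, 0.2404]
tool_rot: [0.518, 0.48, -0.517, 0.484]
ft_force: [-1.9, 0.7, 6.5]
grip_width: -0.0002
```

>>> arm_command:
  moves: [0.0015, 0, 0, 0, 0, 0, 1]

```text
clock: 3.43
eef_pos: [0.5083, -0.3584, 0.2401]
tool_rot: [0.518, 0.48, -0.517, 0.484]
ft_force: [-2.0, 0.5, 6.8]
grip_width: -0.0
```

>>> arm_command:
  moves: [0.0018, 0, 0, 0, 0, 0, 1]

```text
clock: 3.52
eef_pos: [0.5082, -0.3583, 0.2396]
tool_rot: [0.518, 0.479, -0.517, 0.484]
ft_force: [-2.4, 0.1, 8.6]
grip_width: 0.0002
```

>>> arm_command:
  moves: [0.002, 0, 0, 0, 0, 0, 1]

```text
clock: 3.6
eef_pos: [0.508, -0.3583, 0.2392]
tool_rot: [0.518, 0.479, -0.517, 0.485]
ft_force: [-2.2, 1.8, 9.7]
grip_width: -0.0003
```

>>> arm_command:
  moves: [0.002, 0, 0, 0, 0, 0, 1]

```text
clock: 3.68
eef_pos: [0.5079, -0.3582, 0.2387]
tool_rot: [0.518, 0.479, -0.517, 0.485]
ft_force: [-2.1, 2.9, 8.7]
grip_width: -0.0001
```

>>> arm_command:
  moves: [0.002, 0, 0, 0, 0, 0, 1]

```text
clock: 3.77
eef_pos: [0.5078, -0.3581, 0.2384]
tool_rot: [0.518, 0.479, -0.517, 0.485]
ft_force: [-3.0, 1.4, 9.3]
grip_width: 0.0001
```

>>> arm_command:
  moves: [0.002, 0, 0, 0, 0, 0, 1]

```text
clock: 3.85
eef_pos: [0.5077, -0.358, 0.238]
tool_rot: [0.518, 0.478, -0.517, 0.485]
ft_force: [-2.6, 2.0, 9.0]
grip_width: -0.0003
```

>>> arm_command:
  moves: [0.002, 0, 0, 0, 0, 0, 1]

```text
clock: 3.93
eef_pos: [0.5076, -0.358, 0.2377]
tool_rot: [0.518, 0.478, -0.517, 0.486]
ft_force: [-1.8, 1.7, 8.2]
grip_width: -0.0002
```

>>> arm_command:
  moves: [0.002, 0, 0, 0, 0, 0, 1]

```text
clock: 4.02
eef_pos: [0.5075, -0.3579, 0.2373]
tool_rot: [0.518, 0.478, -0.517, 0.486]
ft_force: [-0.8, 1.1, 8.0]
grip_width: -0.0
```

>>> arm_command:
  moves: [0.002, 0, 0, 0, 0, 0, 1, 0.002, 0, 0, 0, 0, 0, 1]

```text
clock: 4.18
eef_pos: [0.5072, -0.3577, 0.2362]
tool_rot: [0.519, 0.477, -0.517, 0.486]
ft_force: [-2.6, 1.5, 6.2]
grip_width: -0.0003
```

>>> arm_command:
  moves: [0.002, 0, 0, 0, 0, 0, 1, 0.002, 0, 0, 0, 0, 0, 1]

```text
clock: 4.35
eef_pos: [0.5071, -0.3576, 0.2339]
tool_rot: [0.519, 0.477, -0.517, 0.487]
ft_force: [0.1, 0.1, 0.9]
grip_width: -0.0
```

>>> arm_command:
  moves: [0.002, 0, 0, 0, 0, 0, 1]

```text
clock: 4.43
eef_pos: [0.5071, -0.3576, 0.2322]
tool_rot: [0.519, 0.477, -0.517, 0.487]
ft_force: [-2.9, 2.4, 14.9]
grip_width: 0.0
```

>>> arm_command:
  moves: [0.002, 0, 0, 0, 0, 0, 1]

```text
clock: 4.52
eef_pos: [0.507, -0.3576, 0.2321]
tool_rot: [0.519, 0.476, -0.517, 0.487]
ft_force: [-6.5, 4.1, 21.8]
grip_width: -0.0002
```

>>> arm_command:
  moves: [0.002, 0, 0, 0, 0, 0, 1]

```text
clock: 4.6
eef_pos: [0.5069, -0.3575, 0.2323]
tool_rot: [0.519, 0.476, -0.517, 0.487]
ft_force: [-4.6, 2.9, 14.3]
grip_width: 0.0003
```

The force rose to about 9.7 N, fell to about 1 N, then hit the stop with 9 mm of total travel, so this station (right, R) has snapped over. I retreat, open the gripper and make a half turn so the last joint stays in range at the tray.

>>> arm_command:
  moves: [-0.01, 0, 0, 0, 0, 0, 1, -0.02, 0, 0, 0, 0, 0, 1, -0.03, 0, 0, 0, 0, 0, 1, -0.03, 0, 0, 0, 0, 0, 1, -0.03, 0, 0, 0, 0, 0, 1, 0, 0, 0, -0.12, 0, 0, -1, 0, 0, 0, -0.12, 0, 0, -1, 0, 0, 0, -0.12, 0, 0, -1, 0, 0, 0, -0.12, 0, 0, -1, 0, 0, 0, -0.12, 0, 0, -1, 0, 0, 0, -0.12, 0, 0, -1, 0, 0, 0, -0.12, 0, 0, -1, 0, 0, 0, -0.12, 0, 0, -1, 0, 0, 0, -0.12, 0, 0, -1, 0, 0, 0, -0.12, 0, 0, -1, 0, 0, 0, -0.12, 0, 0, -1, 0, 0, 0, -0.12, 0, 0, -1, 0, 0, 0, -0.12, 0, 0, -1, 0, 0, 0, -0.12, 0, 0, -1]

```text
clock: 6.18
eef_pos: [0.5051, -0.3552, 0.3533]
tool_rot: [-0.037, 0.705, 0.037, 0.707]
ft_force: [0.8, 0.3, -0.2]
grip_width: 0.0853
```

>>> arm_command:
  moves: [0, 0, 0, -0.12, 0, 0, -1, 0, 0, 0, -0.12, 0, 0, -1, 0, 0, 0, -0.12, 0, 0, -1, 0, 0, 0, -0.12, 0, 0, -1, 0, 0, 0, -0.12, 0, 0, -1, 0, 0, 0, -0.12, 0, 0, -1, 0, 0, 0, -0.12, 0, 0, -1, 0, 0, 0, -0.12, 0, 0, -1, 0, 0, 0, -0.12, 0, 0, -1, 0, 0, 0, -0.12, 0, 0, -1, 0, 0, 0, -0.12, 0, 0, -1]

```text
clock: 7.1
eef_pos: [0.505, -0.3546, 0.348]
tool_rot: [-0.473, 0.522, 0.48, 0.523]
ft_force: [0.4, -0.1, 0.3]
grip_width: 0.0855
```

```bash
python3 -c "
from h import *
delta([.508,-.3575,.25],-.071+np.pi)
cv2.imwrite('pics/s1.png',bot.camera('scene')[:,:,::-1]);cv2.imwrite('pics/t1.png',bot.camera('top')[:,:,::-1])"
```

```text
now [ 0.505  -0.3546  0.348 ] shift [ 0.0979 -0.0039 -0.0034] rot [-0.02    0.0079 -0.0067] F [ 0.37 -0.11  0.33] q [-0.61  0.51  0.25  1.32  0.   -0.52]
```

View pics/s1.png

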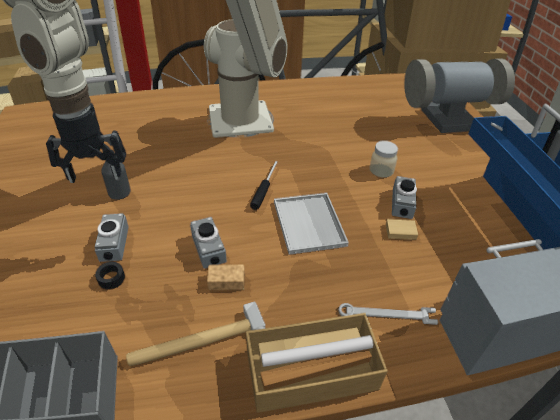

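View pics/t1.png

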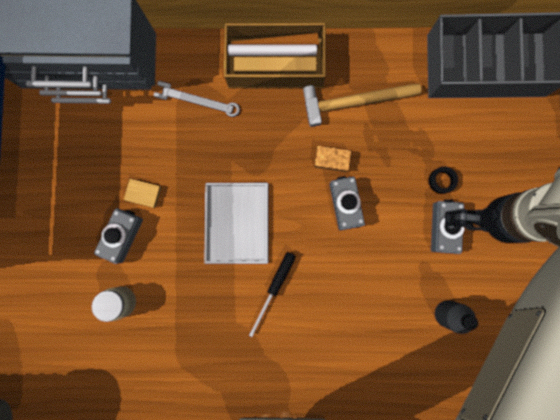

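The half-turned gripper hovers over station R, at (109,240) in the scene view. The station hasn't moved and its cap sits visibly lower. I descend for the grasp.

>>> arm_command:
  moves: [0.025, -0.001, -0.001, -0.007, 0.002, -0.002, -1, 0.025, -0.001, -0.001, -0.007, 0.002, -0.002, -1, 0.025, -0.001, -0.001, -0.007, 0.002, -0.002, -1, 0.01, -0.001, -0.001, 0, 0, 0, -1, 0, 0, 0, 0, 0, 0, -1]

```text
clock: 7.62
eef_pos: [0.5095, -0.3592, 0.262]
tool_rot: [-0.477, 0.522, 0.475, 0.523]
ft_force: [-0.1, -0.4, 0.5]
grip_width: 0.0854
```

```bash
python3 -c "
from h import *
delta([.508,-.3575,.184],-.071+np.pi)"
```

```text
now [ 0.5095 -0.3592  0.262 ] shift [0.078  0.002  0.0016] rot [-0.0214 -0.0005  0.0039] F [-0.08 -0.37  0.47] q [-0.61  0.57  0.12  1.12  0.   -0.52]
```

>>> arm_command:
  moves: [0.02, 0.001, 0.001, -0.02, 0, 0.003, -1, 0.02, 0.001, 0.001, 0, 0, 0, -1, 0.015, 0, 0, 0, 0, 0, -1, 0, 0, 0, 0, 0, 0, -1]

```text
clock: 7.95
eef_pos: [0.5093, -0.3581, 0.2092]
tool_rot: [-0.482, 0.519, 0.478, 0.52]
ft_force: [-0.8, 1.2, -0.4]
grip_width: 0.0852
```

```bash
python3 -c "
from h import *
delta([.508,-.3575,.184],-.071+np.pi)"
```

```text
now [ 0.5093 -0.3581  0.2092] shift [0.0252 0.0014 0.0005] rot [-0.0084 -0.0025  0.0045] F [-0.76  1.15 -0.35] q [-0.61  0.62  0.06  1.    0.   -0.53]
```

>>> arm_command:
  moves: [0.012, 0.001, 0.0005, -0.008, -0.002, 0.005, -1, 0.008, 0.0005, 0, 0, 0, 0, -1, 0.005, 0.001, 0, 0, 0, 0.003, -1, 0, 0, 0, 0, 0, 0, -1]

```text
clock: 8.28
eef_pos: [0.5084, -0.3585, 0.1865]
tool_rot: [-0.482, 0.519, 0.48, 0.517]
ft_force: [0.9, -0.3, -1.1]
grip_width: 0.0857
```

```bash
python3 -c "
from h import *
delta([.508,-.3575,.184],-.071+np.pi)
cv2.imwrite('pics/s2.png',bot.camera('scene')[:,:,::-1][150:310,30:250].repeat(3,0).repeat(3,1))"
```

```text
now [ 0.5084 -0.3585  0.1865] shift [0.0025 0.0005 0.001 ] rot [-0.0024 -0.0032  0.0007] F [ 0.9  -0.33 -1.14] q [-0.61  0.64  0.03  0.96 -0.   -0.54]
```

View pics/s2.png

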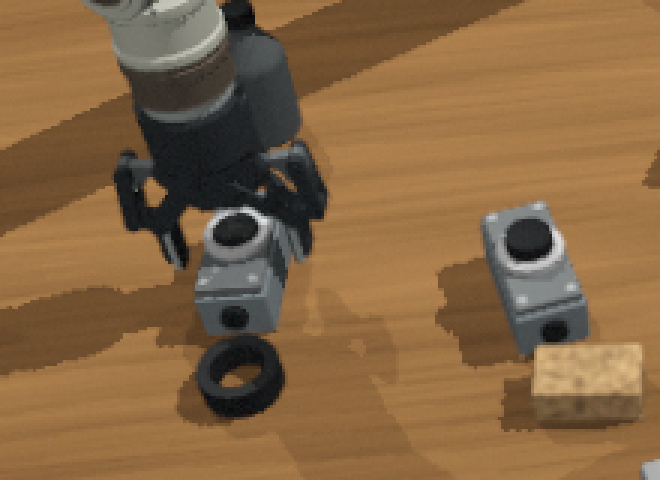

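The fingers straddle the station, and its cap is visibly flush compared with the neighbour's. I go down a little more and close.

>>> arm_command:
  moves: [0.005, 0, 0.001, 0, 0, 0, -1, 0.004, 0, 0.0005, 0, 0, 0, -0.5, 0.001, 0, 0, 0, 0, 0, 1, 0.0005, 0, 0, 0, 0, 0, 1, 0.0005, 0, 0, 0, 0, 0, 1, 0, 0, 0, 0, 0, 0, 1, 0, 0, 0, 0, 0, 0, 1, 0, 0, 0, 0, 0, 0, 1]

```text
clock: 9.0
eef_pos: [0.5099, -0.3576, 0.1785]
tool_rot: [-0.484, 0.518, 0.478, 0.518]
ft_force: [0.1, 0.5, -1.4]
grip_width: 0.0534
```

>>> arm_command:
  moves: [0, 0, 0, 0, 0, 0, 1, 0, 0, 0, 0, 0, 0, 1]

```text
clock: 9.17
eef_pos: [0.5099, -0.3576, 0.1785]
tool_rot: [-0.484, 0.518, 0.478, 0.518]
ft_force: [-0.1, 0.7, -0.7]
grip_width: 0.0532
```

Gripped at 53 mm. I lift slowly.

>>> arm_command:
  moves: [-0.005, 0, 0, 0, 0, 0, 1, -0.01, 0, 0, 0, 0, 0, 1, -0.015, 0, 0, 0, 0, 0, 1, -0.02, 0, 0, 0, 0, 0, 1, -0.02, 0, 0, 0, 0, 0, 1, -0.02, 0, 0, 0, 0, 0, 1, -0.02, 0, 0, 0, 0, 0, 1, -0.02, 0, 0, 0, 0, 0, 1, 0, 0, 0, 0, 0, 0, 1]

```text
clock: 9.92
eef_pos: [0.5059, -0.3546, 0.3078]
tool_rot: [-0.476, 0.52, 0.486, 0.516]
ft_force: [1.6, -0.4, -4.5]
grip_width: 0.0527
```

```bash
python3 -c "
from h import *
delta([.516,.1036,.29],.015+np.pi)
cv2.imwrite('pics/s3.png',bot.camera('scene')[:,:,::-1])"
```

```text
now [ 0.5059 -0.3546  0.3078] shift [0.0209 0.0234 0.4576] rot [-0.0889  0.0066 -0.0131] F [ 1.61 -0.42 -4.54] q [-0.61  0.53  0.18  1.24 -0.   -0.54]
```

View pics/s3.png

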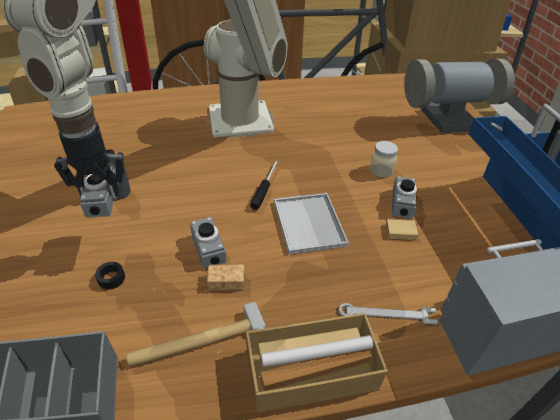

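The station is held level, with its cap still in. Its underside is at about 0.13 m, which clears the middle station. I cross to the tray.

>>> arm_command:
  moves: [0, 0.001, 0.01, 0, 0, 0, 1, 0, 0.001, 0.02, -0.006, 0, 0, 1, 0, 0.001, 0.028, -0.006, 0, 0, 1, 0, 0.001, 0.028, -0.006, 0, 0, 1, 0, 0.001, 0.028, -0.006, 0, 0, 1, 0, 0.001, 0.028, -0.006, 0, 0, 1, 0, 0.001, 0.028, -0.006, 0, 0, 1, 0, 0.001, 0.028, -0.006, 0, 0, 1, 0, 0.001, 0.028, -0.006, 0, 0, 1, 0, 0.001, 0.028, -0.006, 0, 0, 1, 0, 0.001, 0.028, -0.006, 0, 0, 1, 0, 0.001, 0.028, -0.006, 0, 0, 1, 0, 0.001, 0.028, -0.006, 0, 0, 1, 0, 0.001, 0.028, -0.006, 0, 0, 1, 0, 0.001, 0.028, 0, 0, 0, 1, 0, 0, 0.02, 0, 0, 0, 1, 0, 0, 0.01, 0, 0, 0, 1, 0, 0, 0, 0, 0, 0, 1]

```text
clock: 11.47
eef_pos: [0.4837, 0.0992, 0.2791]
tool_rot: [-0.478, 0.51, 0.526, 0.485]
ft_force: [0.7, 0.1, -5.6]
grip_width: 0.0535
```

```bash
python3 -c "
from h import *
delta([.516,.1036,.21],.015+np.pi)"
```

```text
now [0.4837 0.0992 0.2791] shift [ 0.0666 -0.0374  0.0025] rot [-0.0071  0.0234 -0.0732] F [ 0.73  0.11 -5.58] q [ 0.19  0.35 -0.19  1.1   0.04  0.18]
```

>>> arm_command:
  moves: [0.01, -0.012, 0.001, -0.005, 0.012, -0.04, 1, 0.01, -0.012, 0.001, 0, 0.01, -0.03, 1, 0.01, -0.01, 0, 0, 0, -0.01, 1, 0, 0, 0, 0, 0, 0, 1]

```text
clock: 11.8
eef_pos: [0.5138, 0.1013, 0.243]
tool_rot: [0.505, -0.497, -0.502, -0.496]
ft_force: [0.8, -0.1, -6.3]
grip_width: 0.0531
```

```bash
python3 -c "
from h import *
delta([.516,.1036,.19],.015+np.pi)"
```

```text
now [0.5138 0.1013 0.243 ] shift [ 0.053  -0.0021  0.0024] rot [-0.0002 -0.0036  0.0021] F [ 0.75 -0.13 -6.3 ] q [ 0.2   0.41 -0.2   0.96 -0.    0.18]
```

>>> arm_command:
  moves: [0.015, -0.001, 0.001, 0, -0.002, 0, 1, 0.015, -0.001, 0.001, 0, 0, 0, 1, 0.008, 0, 0, 0, 0, 0, 1, 0, 0, 0, 0, 0, 0, 1]

```text
clock: 12.13
eef_pos: [0.5133, 0.0999, 0.2016]
tool_rot: [-0.502, 0.5, 0.503, 0.495]
ft_force: [-0.2, -1.0, -4.6]
grip_width: 0.0535
```

```bash
python3 -c "
from h import *
delta([.516,.1036,.184],.015+np.pi)"
```

```text
now [0.5133 0.0999 0.2016] shift [ 0.0176 -0.0028  0.0038] rot [-0.0046 -0.0043 -0.0059] F [-0.2  -0.97 -4.56] q [ 0.19  0.47 -0.24  0.87 -0.    0.18]
```

>>> arm_command:
  moves: [0.005, -0.001, 0.002, -0.004, -0.002, -0.004, 1, 0.005, -0.001, 0.002, 0, 0, 0, 1, 0.003, 0, 0, 0, 0, 0, 1]

```text
clock: 12.38
eef_pos: [0.515, 0.1029, 0.1887]
tool_rot: [0.503, -0.498, -0.503, -0.496]
ft_force: [-0.1, -0.5, -5.5]
grip_width: 0.0528
```

```bash
python3 -c "
from h import *
delta([.516,.1036,.184],.015+np.pi)"
```

```text
now [0.515  0.1029 0.1887] shift [ 0.0047 -0.0011  0.0007] rot [-0.0023 -0.0024 -0.0022] F [-0.15 -0.51 -5.47] q [ 0.2   0.49 -0.25  0.84 -0.    0.19]
```

>>> arm_command:
  moves: [0.002, 0, 0.0005, 0, 0, 0, 1, 0.002, 0, 0, 0, 0, 0, 1]

```text
clock: 12.55
eef_pos: [0.5152, 0.1035, 0.1847]
tool_rot: [0.503, -0.498, -0.503, -0.496]
ft_force: [-1.1, 0.1, -5.0]
grip_width: 0.0532
```

>>> arm_command:
  moves: [0.0015, 0, 0, 0, 0, 0, 1]

```text
clock: 12.63
eef_pos: [0.5152, 0.1036, 0.1835]
tool_rot: [0.504, -0.498, -0.503, -0.496]
ft_force: [-6.1, -0.5, 8.5]
grip_width: 0.053
```

>>> arm_command:
  moves: [0.001, 0, 0, 0, 0, 0, 1]

```text
clock: 12.72
eef_pos: [0.5151, 0.1037, 0.1835]
tool_rot: [0.504, -0.498, -0.503, -0.496]
ft_force: [-6.0, -0.5, 8.2]
grip_width: 0.0532
```

Touched down at the expected height. I open partly, then rise.

>>> arm_command:
  moves: [0, 0, 0, 0, 0, 0, -0.6, 0, 0, 0, 0, 0, 0, -0.6, 0, 0, 0, 0, 0, 0, -0.6, 0, 0, 0, 0, 0, 0, -0.6, 0, 0, 0, 0, 0, 0, -0.6]

```text
clock: 13.13
eef_pos: [0.5181, 0.1044, 0.1875]
tool_rot: [0.506, -0.494, -0.501, -0.499]
ft_force: [-0.3, 0.3, 0.1]
grip_width: 0.0684
```

>>> arm_command:
  moves: [-0.006, 0, 0, 0, 0, 0, -0.6, -0.01, 0, 0, 0, 0, 0, -0.6, -0.02, 0, 0, 0, 0, 0, -0.8, -0.025, 0, 0, 0, 0, 0, -1, -0.03, 0, 0, 0, 0, 0, -1, -0.03, 0, 0, 0, 0, 0, -1, -0.03, 0, 0, 0, 0, 0, -1, -0.03, 0, 0, 0, 0, 0, -1, 0, 0.03, 0, 0, 0, 0, -1, 0, 0.03, 0, 0, 0, 0, -1, 0, 0.03, 0, 0, 0, 0, -1, 0, 0, 0, 0, 0, 0, -1, 0, 0, 0, 0, 0, 0, -1]

```text
clock: 14.22
eef_pos: [0.4229, 0.1028, 0.3882]
tool_rot: [0.508, -0.49, -0.498, -0.503]
ft_force: [0.6, -0.3, 0.4]
grip_width: 0.0854
```

Run:
```python
from h import *
t=bot.camera('top')[:,:,::-1];s=bot.camera('scene')[:,:,::-1]
cv2.imwrite('pics/t4.png',t);cv2.imwrite('pics/s4.png',s)
cv2.imwrite('pics/t4z.png',cv2.resize(t[150:290,60:480],None,fx=1.9,fy=1.9,interpolation=cv2.INTER_CUBIC))
cv2.imwrite('pics/s4z.png',cv2.resize(s[150:300,180:430],None,fx=3,fy=3,interpolation=cv2.INTER_CUBIC))
```

```text
(no output)
```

View pics/t4z.png

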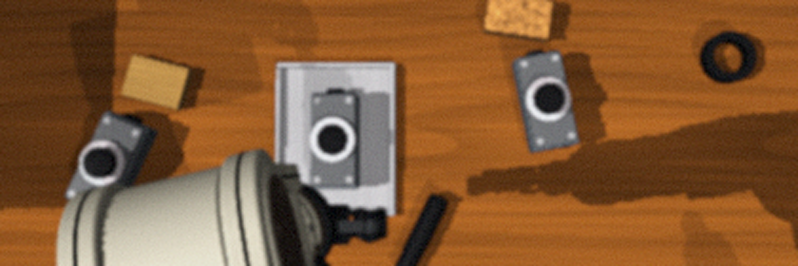

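View pics/s4z.png

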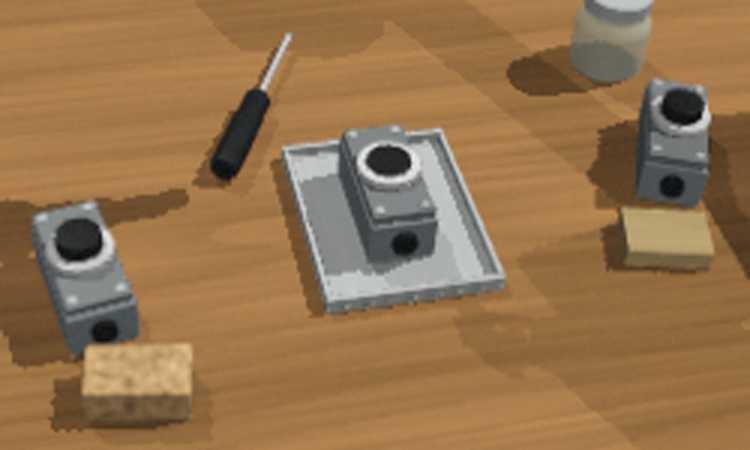

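In both views the station stands upright in the middle of the tray. In the top view its cap is at about (235,223), and it is still flush with the collar. The other two haven't moved. One numeric check, then I hand in.

Run:
```python
from h import *
p=onz("top",[[332/1.9+60,138/1.9+150]],.064)[0,:2]
print(p,np.linalg.norm(p-[.516,.1036]), bot.get_obs()["ft_force"].round(2))
print(bot.job_done())
```

```text
[0.51333615 0.10232381] 0.002953770962285887 [ 0.43 -0.03 -0.08]
the job is handed in; nothing more can be done
None
```

I pressed the right-hand station (y ≈ -0.36 m) first, and it turned out to be the working one. Its resistance climbed to about 9.7 N and fell to about 1 N as the button snapped over. It then met the stop about 9 mm below first contact, and the highest vertical force I read was about 22 N. The other two were never pressed or touched.

I gripped the station across its 54 mm width, carried it over to the tray, set it down and backed away. The job was handed in at about 14 s.

**Last checks:**
- **Position:** the station stands flat, about 3 mm from the tray centre by camera.
- **Button:** the cap is visibly still in.
- **Other two stations:** they look upright and unmoved in the pictures, but I did not re-measure them. In the last top view the arm partly hid the left one; the scene view shows it clear.
- **Robot:** clear of everything, with the wrist force near zero.

No check failed or disagreed. `job_done()` reports no verdict, so the official result is not known to me.

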